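# Load the drying oven through its drop-down door

### The arm

A 6-joint arm with a two-finger parallel gripper is mounted at the origin on the work surface. World frame = base frame: x ahead of the robot, y to its left, z up, the work surface at z = 0. Lengths are in m, angles in rad, forces in N, time in s.
With the tool pointing down it reaches from about 0.3 to 0.875 m from the base axis. Payload 4.2 kg.
Tool frame: the origin (TCP) lies midway between the tips of the shut fingers; the grasp point (between the pads) lies 19 mm behind it; x points along the fingers, y is the direction in which the jaws open and shut, and the axes are right-handed (so a half turn about x gives the same grasp; the last joint's range is limited). The gripper opens to 85 mm and grips with 20 to 120 N. Pads are 22 mm wide; open, the fingers measure 114 mm over their backs; the gripper's body (76 mm by 85 mm) begins 54 mm behind the grasp point. The pads swing forward as they close: fully open they stand 13 mm farther back than shut.
Start: joints at [-1.161, 0.32, 1.565, -0, 1.257, -0.02], TCP at [0.24, -0.523, 0.231] pointing down, gripper open.
Joint ranges: [-3.11, 3.11], [-0.84, 2.01], [0.21, 2.61], [-1.34, 4.49], [0.05, 2.63], [-2.56, 2.56]. Speed limits (rad/s): [2.57, 2.57, 3.14, 3.14, 3.14, 3.14].

### API

Orientations are given as a unit quaternion [w, x, y, z].
In Python, from cell import bot gives the robot as it stands.
- The arm moves only by the tool move_arm, never from a script. Its arguments are lists of equal length, an entry for each row: "translation": the shift along the world's x, y, z in m, a list of three; "turn": the turn, a rotation vector about the world's x, y, z in rad, a list of three; "claw": the finger opening in m, from 0 to 0.0854. In form: {"translation": [[tx, ty, tz], ...], "turn": [[rx, ry, rz], ...], "claw": [claw, ...]}. A call has 1 to 5 rows; each row is the pose to reach, as a shift and turn from the pose measured when the call began; what a row does not reach only later rows make up. A row lasts 1/8 s, in which the tool goes at most 62.5 mm and 10.7 degrees, less where a joint would pass 70% of its speed; a pose out of reach is approached as far as the arm can. A call with a gripper value outside its range is refused whole. The fingers move at their own pace and stop on an object; "squeeze" is the grip in N (left out, the last holds). Time passes only in rows, so rows that repeat a pose let the fingers close. It gives the time, the measured TCP pose, the force and the opening at its end, in the units of the state.
- bot.get_state(): the state, without advancing time (a new reading comes with each control period).
- bot.snapshot(name): name is "side" or "top" or "wrist"; returns a dict with "frame" (384x512x3 uint8, blue, green, red), "fx", "fy", "cx", "cy" (pixels), "xyz" and "orientation" of the camera in the world. Camera axes: x right, y down, z forward; pixel columns grow to the right and rows downward; lengths in m; the calibration is good to about 2 mm. The wrist camera is an equidistant fisheye: a pixel r from the principal point sees the ray r / f radians off the axis. A picture is of the moment at which its call begins. There is no depth.
- bot.job_done(): hands the job in, once; it reports no verdict.
The state is a dict: "t": time; "joint_positions": joint angles; "joint_vel": joint speeds; "joint_torque": joint torques, N m; "ee_pos": TCP position; "tool_rot": TCP orientation; "wrist_force": force on the tool from outside, world axes, zero at the start; "ft_torque": the same for the moment, N m; "grip_width": finger opening in m.
Only numpy, scipy, OpenCV 4.12 (cv2) and the standard library are available. Lean on these libraries where they do the work, as an engineer would, in place of code of your own. Each camera call takes 0.05 s, during which the arm holds its last target. There are 200 camera calls.

### The job

Load the drying oven: pull its drop-down door fully open, carry the sample tray with its two bottles level to it, set it down gently on the open door with its black grip towards you, and let go. Then, with the fingers at its black grip, slide it straight in until it stops at the back of the chamber, and push the door back up until it is fully shut, without slamming it. Keep the bottles standing, and leave the beaker, the brown reagent bottle and the spatula where they are.

Things in the scene. Friction and masses are not known exactly. Their poses are not given: they have to be found in the camera images.
- oven: Drying oven, white, teal control panel on its left (+y), fixed to the bench, turned up to 7 degrees. Origin on the bench under the middle of the chamber's opening, in the plane of the front face; x points into the oven, away from the robot, y left, z up. Case x 0 to 180 mm, y -125 to 215, 345 high. Above the opening a plain fascia, flush with the front face, rises to the top.
- door (a joint): Angle in rad of the bottom-hinged oven door: 0 shut and upright, 1.571 fully open, flat and level (a stop holds it there, also under the tray). It starts shut or ajar up to 0.12. The hinge is stiff: the door stays where it is left and takes about 4 to 8 N at the bar. No latch.
- door_hinge (a point): Middle of the hinge line, along the oven's y axis in the plane of the front face, 100 mm above the bench. Axes turn with the door; shut, they agree with the oven's. Panel: 235 mm wide, 172 mm from hinge to free edge, 22 mm thick, with a window. Open, its inner face is 100 mm above the bench, level with the chamber floor to 1 mm.
- door_bar (a point): Middle of the door's teal round handle bar: 14 mm thick, 186 long, parallel to the hinge, held at its ends. Shut, it is 217 mm above the hinge line and 48 mm in front of the front face, 41 mm clear of the fascia; open, 52 mm above the bench, 38 mm clear of the panel's edge. Pinched from above it turns between the fingers; near flat, lean the gripper back some 10 to 20 degrees, towards the robot, to clear the panel.
- tray: Steel sample tray, 0.28 to 0.56 kg, 100 mm deep (x) by 150 wide (y), rim 29 mm high, on two low round-ended skids. Origin at its underside, middle; x points to its back, its black grip is at the front (-x), y to its left, z up. It stands on the bench left or right of the open door's place.
- tray_arch (a point): Middle of the tray's carrying arch: a dark round bar 10 mm thick along the tray's y axis, straight for 120 mm, fixed, 85 mm above the tray's underside, over its middle. Axes as the tray's.
- tray_grip (a point): Centre of the black block grip on the tray's front: 40 mm long (x), 18 wide (y), 20 high, 34 mm above the tray's underside, 70 mm in front of its origin. Axes as the tray's. With the tray home its outer end is 5 mm inside the opening: best taken by its sides near that end, the gripper tilted 30 to 45 degrees, fingers pointing into the oven.
- chamber_home (a point): Where the tray's origin is when the tray touches the chamber's back wall: 95 mm inside the front face, mid-width, 100 mm above the bench. Axes as the oven's. Chamber: 190 mm wide, 145 deep, 160 clear height, floor 99 mm above the bench; the tray rests there with its underside on the floor.
- bottle_a: Low weighing bottle of brown glass with white lid, 41 mm across, 39 mm high, 60 g, standing loose in the tray, behind the arch. Origin at its underside; z up. On the tray it is 11 mm above the tray's underside.
- bottle_b: The same, standing loose in the tray in front of the arch.
- beaker: Glass beaker, 76 mm across, 90 mm high, standing on the bench on the other side from the tray; not to be disturbed. Origin at its underside.
- reagent: Brown reagent bottle with blue cap, 64 mm across, 150 mm high, on the bench right of the oven; not to be disturbed. Origin at its underside.
- spatula: Lab spatula with black round handle, 171 mm long, 12 mm thick, lying on the bench left of the oven; not to be disturbed.
Things that resemble listed ones, but are neither listed nor needed, are in the scene too. Leave any pink, purple or red look-alike of the bottle_a alone.

How it is judged:
On the way, in this order (a step that is already met when the one before it is completed fails the run):
1. the oven door is pulled fully down (value of joint door above 1.48 rad), for 0.2 s.
2. the tray stands on the open door, let go of (value of joint door above 1.48 rad and x of tray in the frame of oven between -0.14 and 0.02 m and y of tray in the frame of oven between -0.07 and 0.07 m and z of tray in the frame of oven between 0.092 and 0.106 m and contact force between the fingers and tray below 0.1 N and linear speed of tray below 0.02 m/s), for 0.2 s.
3. taken again with the fingers, the tray is slid into the open oven (x of tray in the frame of oven above 0.02 m and contact force between the fingers and tray above 0.2 N and value of joint door above 1.3 rad), for 0.05 s.
4. the tray is slid in to the back of the chamber, with the door still open (x of tray in the frame of oven above 0.088 m and y of tray in the frame of oven between -0.025 and 0.025 m and z of tray in the frame of oven between 0.094 and 0.106 m and angle between the x axis of tray and the x axis of oven, either way round below 0.12 rad and value of joint door above 1.3 rad), for 0.2 s.
At the end, for the whole second after the job is handed in: The tray is in the chamber within 7 mm of the back wall, within 25 mm of the chamber's middle and square to it within 7 degrees, at rest; both bottles stand in the tray; the door is shut (within 0.05 rad) (x of tray in the frame of oven above 0.088 m and y of tray in the frame of oven between -0.025 and 0.025 m and z of tray in the frame of oven between 0.094 and 0.106 m and angle between the x axis of tray and the x axis of oven, either way round below 0.12 rad and angle between each of bottle_a, bottle_b's own z axis and vertical below 0.35 rad and horizontal distance between each of bottle_a, bottle_b and tray below 0.08 m and z of bottle_a in the frame of tray between 0.004 and 0.022 m and z of bottle_b in the frame of tray between 0.004 and 0.022 m and value of joint door below 0.05 rad and linear speed of tray below 0.02 m/s); the robot touches nothing.
It fails at once if the tray is tipped more than 20 degrees (angle between tray's own z axis and vertical above 0.35 rad).
It fails at once if a bottle is tipped over (more than 35 degrees) (angle between any of bottle_a, bottle_b's own z axis and vertical above 0.6 rad).
It fails at once if the tray is dropped or flung on to the door (faster than 0.5 m/s in the last 15 mm) (z of tray in the frame of oven between 0.09 and 0.115 m and x of tray in the frame of oven between -0.16 and 0.1 m and y of tray in the frame of oven between -0.12 and 0.12 m and linear speed of tray above 0.5 m/s).
It fails at once if the door is slammed (faster than 1.5 rad/s when nearly shut) (value of joint door below 0.1 rad and velocity of joint door below -1.5 rad/s).
It fails at once if the beaker, the brown bottle or the spatula is moved more than 30 mm (distance of any of beaker, reagent, spatula from where it was at the start of the episode above 0.03 m).
It also fails if it takes over 72 s, if anything falls off the work surface, if the arm or the gripper's body presses on something with over 40 N, if the wrist force passes 120 N, or if a joint passes its speed limit or range.

## Working session

There is one attempt and no reset: what is moved stays moved. The work goes in short steps, Python scripts to look and compute and a tool call to move; the robot and the scene stay as the last step left them, time stands still between calls to the robot, and variables do not carry over. Pictures are saved under pics/ and viewed, about 8 in all and at most 12, crops included, and the job is handed in when it is done.

Besides the shell and the picture viewer there is one more tool, called after "Call:" in YAML: its name, and indented under it one key for each argument. move_arm: Moves the arm, as the interface text tells. Its arguments: {"type":"object","properties":{"translation":{"type":"array","items":{"type":"array","items":{"type":"number"}}},"turn":{"type":"array","items":{"type":"array","items":{"type":"number"}}},"claw":{"type":"array","items":{"type":"number"}},"squeeze":{"type":"number"}},"required":["translation","turn","claw"]}

```bash
ls; mkdir -p pics; python3 - <<'E'
from cell import bot
import cv2,pickle,numpy as np
s=bot.get_state();print(s)
d={}
for n in("side","top"):
    d[n]=bot.snapshot(n);cv2.imwrite(f"pics/{n}0.png",d[n]["frame"])
    print(n,{k:v for k,v in d[n].items() if k!="frame"})
pickle.dump(d,open("s0.pkl","wb"))
E
```

```text
pics
{'t': 0.0, 'joint_positions': array([-1.16099943e+00,  3.20299327e-01,  1.56564948e+00, -2.15146841e-05,
        1.25740290e+00, -1.99992287e-02]), 'joint_vel': array([ 9.29300646e-05, -4.33707792e-04, -3.36484135e-04,  1.15896142e-03,
       -8.64379435e-05, -1.26551375e-03]), 'joint_torque': array([-1.74028239e-03, -4.15528429e+01, -2.34164536e+01, -1.20746104e-04,
        8.15373292e-03, -8.59144436e-07]), 'ee_pos': array([ 0.23940404, -0.52227984,  0.23048947]), 'tool_rot': array([-0.15018249, -0.6907137 , -0.15139997,  0.69096878]), 'wrist_force': array([-0.36441622, -0.38844136,  0.30140297]), 'ft_torque': array([-0.00027132, -0.029237  ,  0.03820667]), 'grip_width': 0.08517084684315054}
side {'fx': 399.0727689875718, 'fy': 399.0727689875718, 'cx': 259.53866726867284, 'cy': 194.58782676555128, 'xyz': array([0.50014076, 0.84967693, 0.86788849]), 'orientation': array([ 0.02497369, -0.04109158,  0.90030519, -0.43259492])}
top {'fx': 418.87586510425024, 'fy': 418.87586510425024, 'cx': 248.1095021048961, 'cy': 187.73085165696273, 'xyz': array([0.33337406, 0.01832404, 1.34610849]), 'orientation': array([ 0.07540728, -0.6986286 ,  0.70846735, -0.06561893])}
```

```bash
python3 - <<'E'
import cv2
for n in("side","top"):
    i=cv2.imread(f"pics/{n}0.png");cv2.imwrite(f"pics/{n}0b.png",cv2.resize(i,(800,600),interpolation=cv2.INTER_CUBIC))
E
```

```text
(no output)
```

View pics/top0b.png

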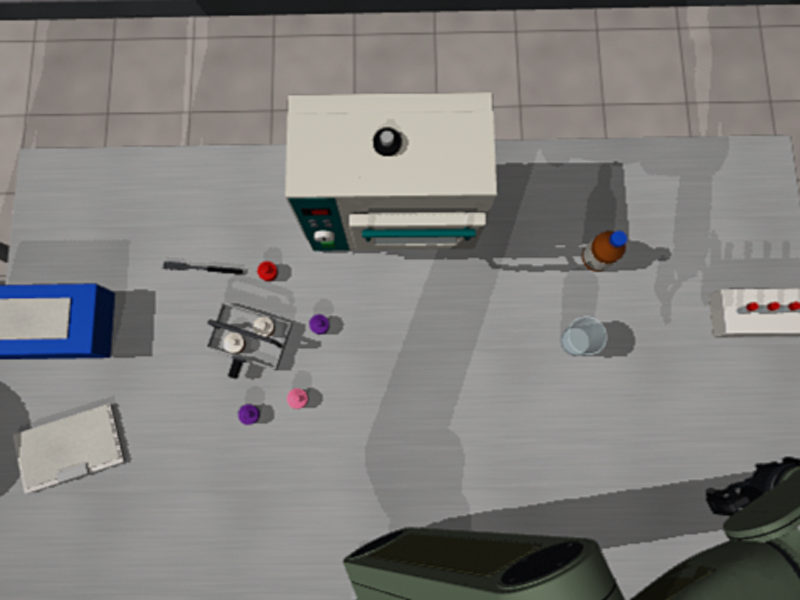

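View pics/side0b.png

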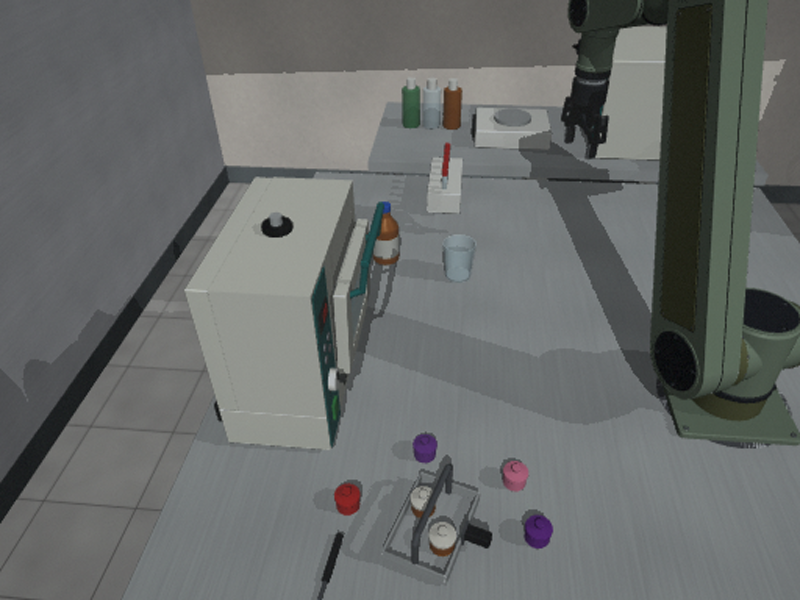

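The top view (800-px scale) shows the tray with white-lidded bottles at (250,335), black grip at (235,367) and arch (210,323)–(285,343). The oven bar runs (365,234)–(474,234). The look-alikes are purple (319,324) and (249,414), pink (298,398) and red (267,271). I choose the tray by its arch and grip, and take close crops.

```bash
cat > h.py <<'E'
import numpy as np,pickle,cv2
from scipy.spatial.transform import Rotation as R
def rot(q): return R.from_quat(np.roll(q,-1))
def proj(c,P):
    p=rot(c["orientation"]).inv().apply(np.atleast_2d(P)-c["xyz"]);return np.c_[c["fx"]*p[:,0]/p[:,2]+c["cx"],c["fy"]*p[:,1]/p[:,2]+c["cy"]]
def ray(c,uv):
    uv=np.atleast_2d(uv);return rot(c["orientation"]).apply(np.c_[(uv[:,0]-c["cx"])/c["fx"],(uv[:,1]-c["cy"])/c["fy"],np.ones(len(uv))])
def atz(c,uv,z):
    r=ray(c,uv);z=np.asarray(z);return c["xyz"]+r*((z-c["xyz"][2])/r[:,2])[:,None]
def crop(im,x,y,w,h,k):
    return cv2.resize(im[y:y+h,x:x+w],None,fx=k,fy=k,interpolation=cv2.INTER_CUBIC)
E
python3 - <<'E'
from h import *
d=pickle.load(open("s0.pkl","rb"));t=d["top"]["frame"];s=d["side"]["frame"]
a=crop(t,180,55,160,110,5)
cv2.imwrite("pics/c1.png",a)
b=np.hstack([crop(t,125,185,66,66,6),crop(s,240,292,66,88,6)[:528-132]])
b=np.hstack([crop(t,128,185,66,80,6),crop(s,242,294,66,80,6)])
cv2.imwrite("pics/c2.png",b)
E
```

```text
(no output)
```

View pics/c1.png

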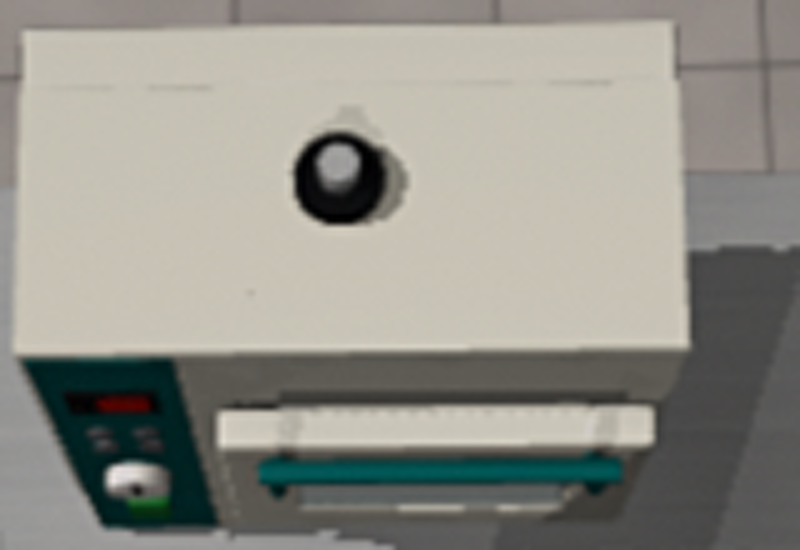

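View pics/c2.png

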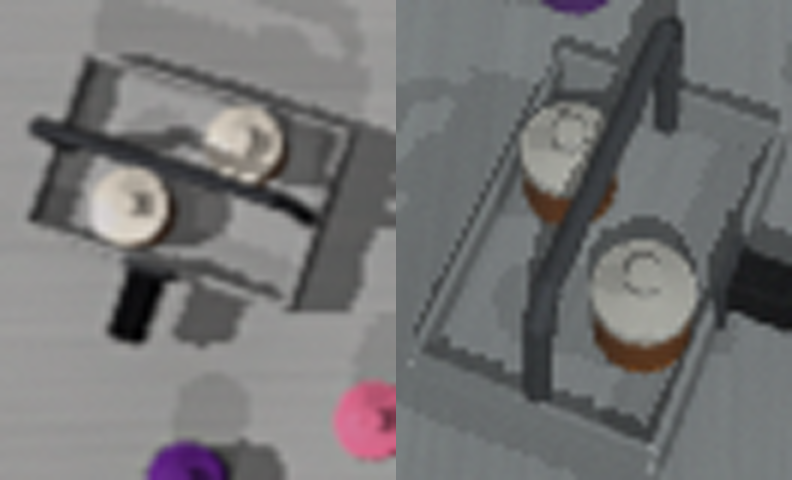

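Tray confirmed in c2: grip outer end (125,338), arch (38,130)–(312,212) in the top crop, rim corners clear in both. Oven top front corners in c1 are (15,355) and (690,348), bar ends (262,474) and (620,470). Next I fit both poses.

```bash
cat > fit.py <<'E'
from h import *
from scipy.optimize import least_squares
d=pickle.load(open("s0.pkl","rb"))
def px(l,k,o): return (np.array(l,float)+.5)/k-.5+o
def T(p,P): 
    c,s=np.cos(p[2]),np.sin(p[2]);P=np.array(P,float);return np.c_[p[0]+c*P[:,0]-s*P[:,1],p[1]+s*P[:,0]+c*P[:,1],P[:,2]]
# oven
m=[[0,.215,.345],[0,-.125,.345],[.18,.215,.345],[.18,-.125,.345]]
u=px([(15,355),(690,348),(23,30),(675,22)],5,[180,55])
us=[]
s=px([(331/1.5625*1.0,0)],1,[0,0])
f=least_squares(lambda p:(proj(d["top"],T(p,m))-u).ravel(),[.7,0,0]);o=f.x
print("oven",o,np.degrees(o[2]),f.fun.round(1))
b=px([(262,473),(620,470)],5,[180,55])
def bar(th):
    # hinge at x0,z.1; bar shut (-.048,.217) rotate toward -x
    x=-.048*np.cos(th)-.217*np.sin(th);z=.1+.217*np.cos(th)-.048*np.sin(th);return [[x,.093,z],[x,-.093,z]]
g=least_squares(lambda p:(proj(d["top"],T(o,bar(p[0])))-b).ravel(),[.05]);print("door",g.x,g.fun.round(1),T(o,bar(g.x[0])))
print("bar side px*1.5625",proj(d["side"],T(o,bar(g.x[0])))*1.5625, "side corner",proj(d["side"],T(o,m))*1.5625)
mt=[[.05,.075,.029],[.05,-.075,.029],[-.05,.075,.029],[-.05,-.075,.029],[-.09,0,.040],[0,.06,.085],[0,-.06,.085]]
ut=px([(90,57),(355,130),(33,217),(293,307),(124,338),(45,132),(295,205)],6,[128,185])
ms=mt[:4]+mt[5:]
us=px([(418-396,350),(560-396,40),(652-396,442),(778-396,118),(545-396,275),(665-396,35)],6,[242,294])
F=lambda p:np.r_[(proj(d["top"],T(p,mt))-ut).ravel(),(proj(d["side"],T(p,ms))-us).ravel()]
r=least_squares(F,[.4,.3,0],loss="soft_l1");print("tray",r.x,np.degrees(r.x[2]),F(r.x).round(1))
print("arch",T(r.x,[[0,0,.085]]))
print("in oven:",T([0,0,-o[2]],[[r.x[0]-o[0],r.x[1]-o[1],0]]))
E
python3 fit.py
```

```text
oven [ 0.69613858 -0.02039979 -0.00623798] -0.35740990444537846 [-0.2  0.4  0.   0.3 -0.1 -0.3  0.3 -0.4]
door [0.02563126] [-0.6  0.1  0.6 -0.1] [[ 0.64317415  0.07293242  0.31569856]
 [ 0.64201389 -0.11306396  0.31569856]]
bar side px*1.5625 [[364.6526111  265.29463014]
 [380.69155411 205.02847348]] side corner [[311.13370731 296.97180242]
 [352.82652326 180.40872272]
 [183.98512196 289.81093796]
 [254.79517277 176.50368774]]
tray [ 0.51911159  0.31730137 -0.31205098] -17.879203889459436 [ 0.3 -1.6  0.2 -0.2 -1.   1.4  0.3  0.4  0.9  0.1  2.  -0.7 -2.7 -1.4
 -1.5 -0.6  0.   0.2  1.   0.9  1.5  0.5  0.3  0.5 -0.3 -1.8]
arch [[0.51911159 0.31730137 0.085     ]]
in oven: [[-0.17913011  0.3365903   0.        ]]
```

```bash
cat >> h.py <<'E'
def frame(xdir,ydir):
    x=np.array(xdir,float);x/=np.linalg.norm(x);y=np.array(ydir,float);y-=x*(x@y);y/=np.linalg.norm(y);return R.from_matrix(np.c_[x,y,np.cross(x,y)])
def goal(s,xdir,ydir,grasp,off=.019):
    """shift, turn from state s so that grasp point (off behind TCP) is at grasp"""
    best=None
    for sg in(1,-1):
        G=frame(xdir,sg*np.array(ydir,float));t=(G*rot(s["tool_rot"]).inv()).as_rotvec()
        r=(np.linalg.norm(t),sg,t,np.array(grasp)+off*G.as_matrix()[:,0]-s["ee_pos"]);print("opt",sg,"turn",t.round(3),np.degrees(r[0]).round(1),"shift",r[3].round(4))
E
python3 - <<'E'
from h import *
from cell import bot
s=bot.get_state();print(rot(s["tool_rot"]).as_matrix().round(3))
l=np.radians(15)
goal(s,[np.sin(l),0,-np.cos(l)],[1,-.006,0],[.6426,-.02,.3157])
goal(s,[0,0,-1],[np.cos(.312),-np.sin(.312),0],[.519,.317,.085])
E
```

```text
[[-0.001  0.417 -0.909]
 [ 0.002 -0.909 -0.417]
 [-1.    -0.002 -0.   ]]
opt 1 turn [-0.149 -0.234  1.128] 66.6 shift [0.4081 0.5023 0.0668]
opt -1 turn [ 0.261 -0.166 -1.994] 115.6 shift [0.4081 0.5023 0.0668]
opt 1 turn [-0.001 -0.001  0.829] 47.5 shift [ 0.2796  0.8393 -0.1646]
opt -1 turn [-2.000e-03  1.000e-03 -2.313e+00] 132.5 shift [ 0.2796  0.8393 -0.1646]
```

Call:
move_arm:
  translation:
    - [0.02,0.025,0.05]
    - [0.05,0.065,0.09]
    - [0.085,0.105,0.12]
    - [0.12,0.15,0.147]
    - [0.155,0.195,0.147]
  turn:
    - [-0.02,-0.03,0.145]
    - [-0.04,-0.06,0.29]
    - [-0.06,-0.09,0.435]
    - [-0.08,-0.12,0.58]
    - [-0.095,-0.15,0.725]
  claw: [0.04,0.04,0.04,0.04,0.04]
  squeeze: 40

```text
t: 0.72
ee_pos: [0.3958, -0.3263, 0.3799]
tool_rot: [0.431, 0.633, 0.342, -0.545]
wrist_force: [1.1, -0.8, 0.2]
grip_width: 0.0398
```

```bash
python3 - <<'E'
from h import *
from cell import bot
s=bot.get_state();print(s["t"],s["ee_pos"],s["grip_width"])
l=np.radians(15)
goal(s,[np.sin(l),0,-np.cos(l)],[1,-.006,0],[.6426,-.02,.3957])
E
```

```text
0.725 [ 0.39578958 -0.32628855  0.37992557] 0.03979751221329102
opt 1 turn [-0.051 -0.08   0.399] 23.5 shift [ 0.2517  0.3063 -0.0026]
opt -1 turn [ 0.602 -0.075 -2.676] 157.2 shift [ 0.2517  0.3063 -0.0026]
```

Call:
move_arm:
  translation:
    - [0.036,0.044,0]
    - [0.072,0.088,0]
    - [0.108,0.132,0]
    - [0.144,0.176,0]
    - [0.18,0.22,0]
  turn:
    - [-0.01,-0.016,0.08]
    - [-0.02,-0.032,0.16]
    - [-0.03,-0.048,0.24]
    - [-0.04,-0.064,0.32]
    - [-0.051,-0.08,0.399]
  claw: [0.04,0.04,0.04,0.04,0.04]

```text
t: 1.35
ee_pos: [0.5765, -0.1046, 0.3795]
tool_rot: [0.56, 0.562, 0.43, -0.431]
wrist_force: [0.3, -0.4, 0.5]
grip_width: 0.0403
```

Call:
move_arm:
  translation:
    - [0.03,0.04,0]
    - [0.06,0.075,0]
    - [0.072,0.087,0]
    - [0.072,0.087,0]
  turn:
    - [0,0,0]
    - [0,0,0]
    - [0,0,0]
    - [0,0,0]
  claw: [0.04,0.04,0.04,0.04]

```text
t: 1.85
ee_pos: [0.6486, -0.0174, 0.3786]
tool_rot: [0.56, 0.561, 0.431, -0.431]
wrist_force: [0.6, 0.5, -0.3]
grip_width: 0.0401
```

```bash
cat >> h.py <<'E'
def wproj(c,P):
    p=rot(c["orientation"]).inv().apply(np.atleast_2d(P)-c["xyz"]);rr=np.hypot(p[:,0],p[:,1]);th=np.arctan2(rr,p[:,2]);return np.c_[c["fx"]*th*p[:,0]/rr+c["cx"],c["fy"]*th*p[:,1]/rr+c["cy"]]
def wray(c,uv):
    d=(np.atleast_2d(uv)-[c["cx"],c["cy"]])/[c["fx"],c["fy"]];th=np.linalg.norm(d,axis=1);return rot(c["orientation"]).apply(np.c_[d*(np.sin(th)/th)[:,None],np.cos(th)])
def watz(c,uv,z):
    r=wray(c,uv);return c["xyz"]+r*((np.asarray(z)-c["xyz"][2])/r[:,2])[:,None]
E
python3 - <<'E'
from h import *
from cell import bot
s=bot.get_state();print(s["t"],s["ee_pos"],rot(s["tool_rot"]).as_matrix().round(3))
l=np.radians(15)
goal(s,[np.sin(l),0,-np.cos(l)],[1,-.006,0],[.6426,-.02,.3157])
w=bot.snapshot("wrist");pickle.dump(w,open("w1.pkl","wb"));print({k:v for k,v in w.items() if k!="frame"})
im=w["frame"].copy()
for p in wproj(w,[[.6432,.073,.3157],[.642,-.113,.3157]]): cv2.circle(im,tuple(int(v) for v in p),3,(0,0,255),1)
cv2.imwrite("pics/w1.png",cv2.resize(im,(800,600)))
E
```

```text
1.85 [ 0.64862824 -0.01737568  0.37856807] [[ 0.257  0.966 -0.002]
 [ 0.    -0.002 -1.   ]
 [-0.966  0.257 -0.001]]
opt 1 turn [ 0.001 -0.002 -0.004] 0.3 shift [-0.0011 -0.0026 -0.0812]
opt -1 turn [-0.809 -0.     3.031] 179.7 shift [-0.0011 -0.0026 -0.0812]
{'fx': 297.3186396354542, 'fy': 297.3186396354542, 'cx': 253.05383495320254, 'cy': 188.813494037275, 'xyz': array([0.61215945, 0.05619137, 0.51591224]), 'orientation': array([ 0.14393518,  0.98120359, -0.01880514,  0.1271556 ])}
```

View pics/w1.png

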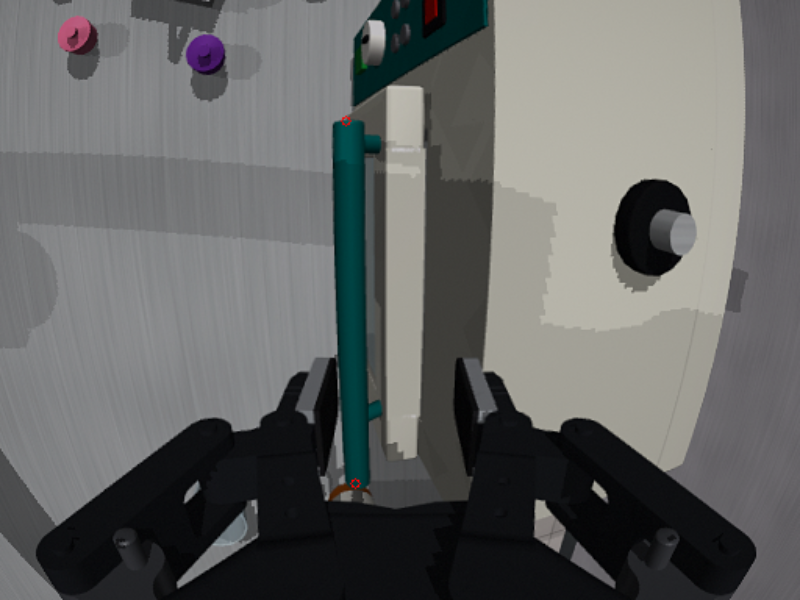

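The wrist view shows the predicted bar ends landing on the teal bar, (346,121) and (355,484), so the fit is good. Descending to pinch.

Call:
move_arm:
  translation:
    - [-0.001,-0.002,-0.03]
    - [-0.001,-0.002,-0.06]
    - [-0.001,-0.002,-0.081]
    - [-0.001,-0.002,-0.081]
    - [-0.001,-0.002,-0.081]
  turn:
    - [0,0,0]
    - [0,0,0]
    - [0,0,0]
    - [0,0,0]
    - [0,0,0]
  claw: [0.04,0.04,0.04,0.01,0.005]

```text
t: 2.52
ee_pos: [0.647, -0.0216, 0.2988]
tool_rot: [0.56, 0.562, 0.429, -0.432]
wrist_force: [1.0, -2.7, -3.8]
grip_width: 0.0122
```

Call:
move_arm:
  translation:
    - [0,0,0]
    - [0,0,0]
  turn:
    - [0,0,0]
    - [0,0,0]
  claw: [0.0,0.0]

```text
t: 2.78
ee_pos: [0.647, -0.0216, 0.2988]
tool_rot: [0.56, 0.562, 0.429, -0.432]
wrist_force: [1.9, 0.5, -4.5]
grip_width: 0.0127
```

```bash
python3 - <<'E'
from h import *
from cell import bot
s=bot.get_state();print(s["t"],s["ee_pos"],s["grip_width"],s["wrist_force"])
g=s["ee_pos"]-.019*rot(s["tool_rot"]).as_matrix()[:,0];print("grasp",g)
f=lambda th:np.array([-.048*np.cos(th)-.217*np.sin(th),0,.217*np.cos(th)-.048*np.sin(th)])
t0=.026
for th in np.linspace(t0,1.575,16)[1:]: print(th.round(3),(f(th)-f(t0)).round(4))
E
```

```text
2.775 [ 0.6469729  -0.02164329  0.29880636] 0.01271035091423092 [ 1.8996304   0.54494637 -4.54477664]
grasp [ 0.64207045 -0.02161341  0.31716297]
0.129 [-0.0219  0.     -0.0067]
0.233 [-0.0431  0.     -0.0156]
0.336 [-0.0632  0.     -0.0266]
0.439 [-0.0821  0.     -0.0397]
0.542 [-0.0995  0.     -0.0546]
0.646 [-0.1153  0.     -0.0712]
0.749 [-0.1293  0.     -0.0894]
0.852 [-0.1413  0.     -0.1089]
0.955 [-0.1513  0.     -0.1296]
1.059 [-0.1591  0.     -0.1512]
1.162 [-0.1646  0.     -0.1735]
1.265 [-0.1678  0.     -0.1962]
1.368 [-0.1686  0.     -0.2191]
1.472 [-0.1671  0.     -0.242 ]
1.575 [-0.1632  0.     -0.2646]
```

Call:
move_arm:
  translation:
    - [-0.022,0,-0.0067]
    - [-0.043,0,-0.0156]
    - [-0.063,0,-0.0266]
    - [-0.082,0,-0.0397]
    - [-0.0995,0,-0.0546]
  turn:
    - [0,0,0]
    - [0,0,0]
    - [0,0,0]
    - [0,0,0]
    - [0,0,0]
  claw: [0,0,0,0,0]

```text
t: 3.4
ee_pos: [0.5503, -0.0211, 0.2482]
tool_rot: [0.562, 0.564, 0.426, -0.429]
wrist_force: [2.3, 2.3, 3.4]
grip_width: 0.0125
```

```bash
cat >> h.py <<'E'
f=lambda th:np.array([-.048*np.cos(th)-.217*np.sin(th),0,.217*np.cos(th)-.048*np.sin(th)])
def doorplan(s,ths,O=np.array([.6961,-.0204,.1]),g=.019):
    p=s["ee_pos"]-g*rot(s["tool_rot"]).as_matrix()[:,0];q=p-O;print("t",s["t"],"grasp rel hinge",q.round(4),"r",np.hypot(q[0],q[2]).round(4),"theta",(np.arctan2(-q[0],q[2])-np.arctan2(.048,.217)).round(3),"F",s["wrist_force"].round(1),"w",s["grip_width"])
    for th in ths: print(th.round(3),(O+f(th)-p).round(4))
E
python3 - <<'E'
from h import *
from cell import bot
doorplan(bot.get_state(),np.linspace(.542,1.575,11)[1:])
E
```

```text
t 3.4 grasp rel hinge [-0.151  -0.0007  0.1665] r 0.2247 theta 0.519 F [2.3 2.3 3.4] w 0.01254268296130628
0.645 [-0.0179  0.0007 -0.022 ]
0.749 [-0.0319  0.0007 -0.0402]
0.852 [-0.044   0.0007 -0.0597]
0.955 [-0.0539  0.0007 -0.0804]
1.058 [-0.0617  0.0007 -0.1019]
1.162 [-0.0672  0.0007 -0.1242]
1.265 [-0.0704  0.0007 -0.1469]
1.368 [-0.0713  0.0007 -0.1699]
1.472 [-0.0697  0.0007 -0.1928]
1.575 [-0.0658  0.0007 -0.2154]
```

Call:
move_arm:
  translation:
    - [-0.016,0,-0.021]
    - [-0.03,0,-0.039]
    - [-0.042,0,-0.059]
    - [-0.052,0,-0.079]
    - [-0.06,0,-0.101]
  turn:
    - [0,0,0]
    - [0,0,0]
    - [0,0,0]
    - [0,0,0]
    - [0,0,0]
  claw: [0,0,0,0,0]

```text
t: 4.03
ee_pos: [0.4911, -0.0208, 0.1492]
tool_rot: [0.563, 0.565, 0.425, -0.427]
wrist_force: [-1.2, 3.4, 4.0]
grip_width: 0.0124
```

```bash
python3 - <<'E'
from h import *
from cell import bot
doorplan(bot.get_state(),np.linspace(1.058,1.575,6)[1:])
E
```

```text
t 4.025 grasp rel hinge [-0.2102 -0.0004  0.0675] r 0.2208 theta 1.042 F [-1.2  3.4  4. ] w 0.012406877946542346
1.161 [-0.008   0.0004 -0.0251]
1.265 [-0.0112  0.0004 -0.0479]
1.368 [-0.012   0.0004 -0.0708]
1.472 [-0.0105  0.0004 -0.0938]
1.575 [-0.0066  0.0004 -0.1164]
```

Call:
move_arm:
  translation:
    - [-0.007,0,-0.025]
    - [-0.01,0,-0.048]
    - [-0.011,0,-0.071]
    - [-0.01,0,-0.094]
    - [-0.006,0,-0.118]
  turn:
    - [0,0,0]
    - [0,0,0]
    - [0,0,0]
    - [0,0,0]
    - [0,0,0]
  claw: [0,0,0,0,0]

```text
t: 4.65
ee_pos: [0.487, -0.0207, 0.0325]
tool_rot: [0.564, 0.566, 0.424, -0.426]
wrist_force: [-1.7, 3.9, 4.3]
grip_width: 0.0125
```

```bash
python3 - <<'E'
from h import *
from cell import bot
s=bot.get_state();doorplan(s,np.linspace(1.575,1.58,1))
t=bot.snapshot("side");pickle.dump(t,open("s1.pkl","wb"))
O=np.array([.6961,-.0204,.1])
im=t["frame"].copy()
for p in proj(t,[O+f(1.571)+[0,.093,0],O+[-.172,.1175,0],O+[-.172,-.1175,0]]): cv2.circle(im,tuple(int(v) for v in p),2,(0,0,255),1)
cv2.imwrite("pics/s1.png",crop(im,190,110,160,120,5))
E
```

```text
t 4.65 grasp rel hinge [-0.2144 -0.0003 -0.0492] r 0.22 theta 1.579 F [-1.7  3.9  4.3] w 0.01247005737376805
1.575 [-0.0024  0.0003  0.0003]
```

View pics/s1.png

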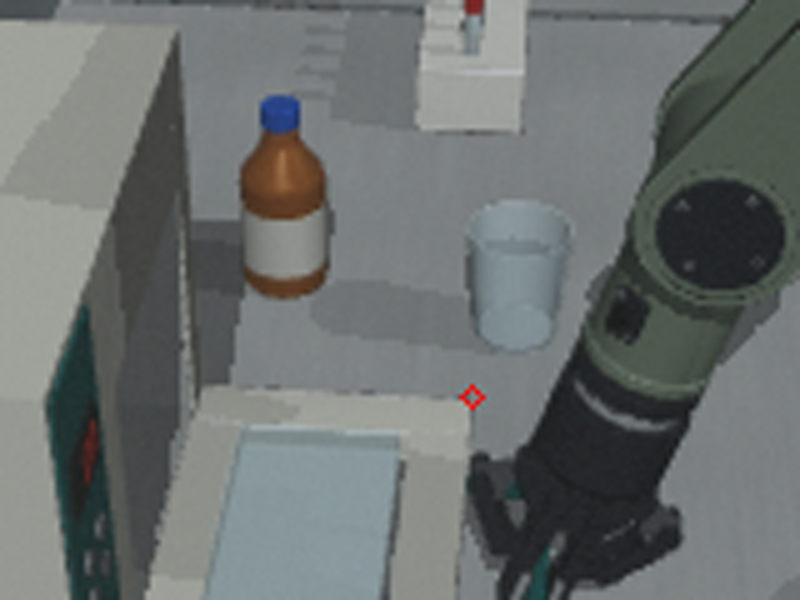

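The door is flat: the predicted free-edge corner at (472,398) lies on the panel corner. I release the bar and go to the tray.

Call:
move_arm:
  translation:
    - [0,0,-0.002]
    - [0,0,0]
    - [0,0,0]
    - [-0.01,0,0.035]
    - [-0.02,0,0.075]
  turn:
    - [0,0,0]
    - [0,0,0]
    - [0,0,0]
    - [0,0,0]
    - [0,0,0]
  claw: [0,0.03,0.03,0.03,0.03]

```text
t: 5.32
ee_pos: [0.4669, -0.0208, 0.1066]
tool_rot: [0.564, 0.566, 0.424, -0.426]
wrist_force: [0.7, -0.2, 0.5]
grip_width: 0.0299
```

```bash
python3 - <<'E'
from h import *
from cell import bot
s=bot.get_state();print(s["t"],s["ee_pos"],s["grip_width"],s["wrist_force"])
goal(s,[0,0,-1],[np.cos(.312),-np.sin(.312),0],[.519,.317,.205])
E
```

```text
5.325 [ 0.46687381 -0.02075264  0.1065895 ] 0.029891097629097817 [ 0.69481475 -0.22086178  0.52621497]
opt 1 turn [ 0.044  0.277 -0.306] 23.8 shift [0.0521 0.3378 0.0794]
opt -1 turn [-0.395  0.063  2.808] 162.5 shift [0.0521 0.3378 0.0794]
```

Call:
move_arm:
  translation:
    - [0,0,0.05]
    - [0.01,0.05,0.079]
    - [0.02,0.11,0.079]
    - [0.03,0.17,0.079]
    - [0.04,0.23,0.079]
  turn:
    - [0,0.03,0]
    - [0.009,0.08,-0.06]
    - [0.018,0.14,-0.12]
    - [0.03,0.2,-0.2]
    - [0.044,0.277,-0.306]
  claw: [0.04,0.05,0.06,0.06,0.06]

```text
t: 5.95
ee_pos: [0.5071, 0.2115, 0.1865]
tool_rot: [0.415, 0.572, 0.416, -0.572]
wrist_force: [1.1, 0.2, -1.0]
grip_width: 0.0598
```

Call:
move_arm:
  translation:
    - [0.006,0.05,0]
    - [0.012,0.09,0]
    - [0.012,0.105,0]
    - [0.012,0.105,0]
  turn:
    - [0,0,0]
    - [0,0,0]
    - [0,0,0]
    - [0,0,0]
  claw: [0.06,0.06,0.06,0.06]

```text
t: 6.45
ee_pos: [0.5188, 0.3165, 0.1863]
tool_rot: [-0.416, -0.572, -0.416, 0.572]
wrist_force: [0.1, -0.4, 0.5]
grip_width: 0.06
```

```bash
python3 - <<'E'
from h import *
from cell import bot
s=bot.get_state();print(s["t"],s["ee_pos"],s["joint_positions"].round(2))
goal(s,[0,0,-1],[np.cos(.312),-np.sin(.312),0],[.519,.317,.085])
w=bot.snapshot("wrist");pickle.dump(w,open("w2.pkl","wb"))
im=w["frame"].copy()
c,sn=np.cos(.312),np.sin(.312)
q=wproj(w,[[.5191+sn*y,.3173+c*y,.085] for y in(-.06,0,.06)])
print(q)
for p in q: cv2.circle(im,tuple(int(v) for v in p),2,(0,0,255),1)
cv2.imwrite("pics/w2.png",cv2.resize(im,(800,600)))
E
```

```text
6.45 [0.51878564 0.31651994 0.18634567] [ 0.53  0.4   1.56 -0.    1.18  0.84]
opt 1 turn [ 0.001 -0.     0.001] 0.1 shift [ 0.0002  0.0005 -0.1203]
opt -1 turn [-0.00e+00 -1.00e-03 -3.14e+00] 179.9 shift [ 0.0002  0.0005 -0.1203]
[[253.50175857 250.21755928]
 [253.5614048  188.14482607]
 [253.61137763 117.36756629]]
```

View pics/w2.png

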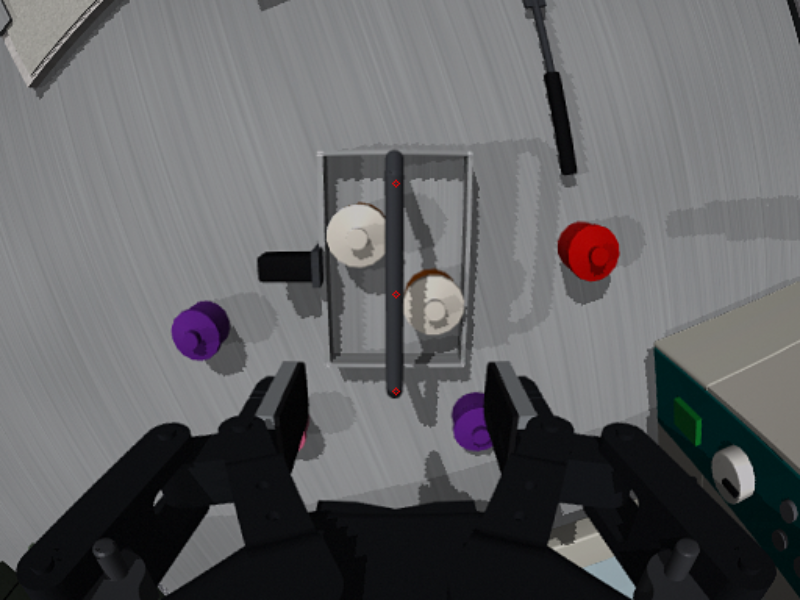

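```bash
cat > fit2.py <<'E'
from h import *
from scipy.optimize import least_squares
def T(p,P): 
    c,s=np.cos(p[2]),np.sin(p[2]);P=np.array(P,float);return np.c_[p[0]+c*P[:,0]-s*P[:,1],p[1]+s*P[:,0]+c*P[:,1],P[:,2]]
w=pickle.load(open("w2.pkl","rb"))
m=[[-.05,.075,.029],[.05,.075,.029],[-.05,-.075,.029],[.05,-.075,.029],[-.09,0,.040],[-.07,0,.044]]
u=(np.array([(320,153),(470,154),(327,366),(466,366),(259,267),(288,266)],float)+.5)/1.5625-.5
F=lambda p:(wproj(w,T(p,m))-u).ravel()
r=least_squares(F,[.519,.317,-.312]);print(r.x,np.degrees(r.x[2]),F(r.x).round(1))
print(wproj(w,T(r.x,[[0,-.06,.085],[0,-.07,.085],[0,.06,.085],[0,.07,.085]]))*1.5625)
E
python3 fit2.py
```

```text
[ 0.5200144   0.3212789  -0.31519239] -18.05919368576867 [-1.1 -1.6  2.9 -1.8 -0.7  0.2 -0.5  0.6 -0.   0.8 -0.8  2.2]
[[395.18181178 384.94092162]
 [395.12638666 399.59634847]
 [395.96437286 175.63965652]
 [396.03486525 156.56136841]]
```

The arch sits between the jaws at pixel column 395. The rim fit puts the tray at (0.520, 0.321), yaw −18°, a correction of 4 mm. Grasping.

Call:
move_arm:
  translation:
    - [0.001,0.004,-0.045]
    - [0.001,0.004,-0.09]
    - [0.001,0.004,-0.12]
    - [0.001,0.004,-0.12]
    - [0.001,0.004,-0.12]
  turn:
    - [0,0,0]
    - [0,0,0]
    - [0,0,0]
    - [0,0,0]
    - [0,0,0]
  claw: [0.06,0.06,0.06,0.03,0.0]
  squeeze: 80

```text
t: 7.12
ee_pos: [0.5208, 0.3191, 0.0681]
tool_rot: [0.416, 0.573, 0.415, -0.572]
wrist_force: [0.3, 0.1, 0.0]
grip_width: 0.0243
```

Call:
move_arm:
  translation:
    - [0,0,0]
    - [0,0,0]
    - [0,0,0.005]
    - [0,0,0.015]
    - [0,0,0.03]
  turn:
    - [0,0,0]
    - [0,0,0]
    - [0,0,0]
    - [0,0,0]
    - [0,0,0]
  claw: [0.0,0,0,0,0]

```text
t: 7.75
ee_pos: [0.5205, 0.3189, 0.0982]
tool_rot: [0.416, 0.572, 0.415, -0.572]
wrist_force: [-0.5, 0.2, -4.4]
grip_width: 0.007
```

```bash
python3 - <<'E'
from h import *
from cell import bot
s=bot.get_state();print(s["t"],s["ee_pos"],s["grip_width"],s["wrist_force"],s["ft_torque"])
l=.00624
O=np.array([.6961,-.0204,.1]); 
g=O+R.from_rotvec([0,0,-l]).apply([-.10,0,.085+.06])
goal(s,[0,0,-1],[1,-l,0],g)
w=bot.snapshot("wrist");cv2.imwrite("pics/w3.png",cv2.resize(w["frame"],(640,480)))
E
```

```text
7.75 [0.52050293 0.31888411 0.09820422] 0.0069710670006545425 [-0.50637646  0.22940528 -4.39695464] [-0.03681513 -0.10342107 -0.01668614]
opt 1 turn [0.001 0.001 0.309] 17.7 shift [ 0.0756 -0.3387  0.1278]
opt -1 turn [ 1.000e-03 -1.000e-03 -2.832e+00] 162.3 shift [ 0.0756 -0.3387  0.1278]
```

View pics/w3.png

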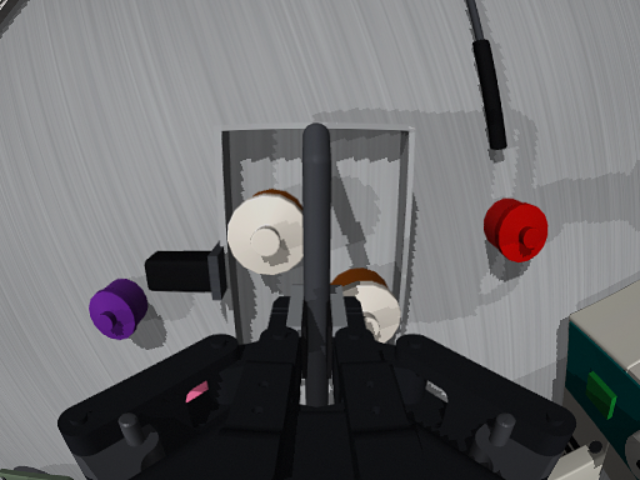

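Tray lifted: 4.4 N, level, both bottles standing. Carrying it up and over.

Call:
move_arm:
  translation:
    - [0,0,0.015]
    - [0.002,-0.003,0.045]
    - [0.006,-0.015,0.08]
    - [0.012,-0.035,0.11]
    - [0.02,-0.06,0.127]
  turn:
    - [0,0,0]
    - [0,0,0.01]
    - [0,0,0.025]
    - [0,0,0.045]
    - [0,0,0.07]
  claw: [0,0,0,0,0]

```text
t: 8.43
ee_pos: [0.5425, 0.2597, 0.231]
tool_rot: [0.436, 0.56, 0.435, -0.554]
wrist_force: [0.5, -0.4, -5.9]
grip_width: 0.0076
```

Call:
move_arm:
  translation:
    - [0.007,-0.03,0.002]
    - [0.014,-0.063,0.002]
    - [0.022,-0.098,0.002]
    - [0.03,-0.133,0.002]
    - [0.038,-0.168,0.002]
  turn:
    - [0,0,0.03]
    - [0,0,0.065]
    - [0,0,0.1]
    - [0,0,0.135]
    - [0,0,0.17]
  claw: [0,0,0,0,0]

```text
t: 9.05
ee_pos: [0.5806, 0.0905, 0.2339]
tool_rot: [0.482, 0.521, 0.481, -0.514]
wrist_force: [0.3, -0.2, -5.9]
grip_width: 0.0072
```

```bash
python3 - <<'E'
from h import *
from cell import bot
s=bot.get_state();print(s["t"],s["ee_pos"],s["grip_width"],s["wrist_force"],s["ft_torque"])
l=.00624
O=np.array([.6961,-.0204,.1]); 
g=O+R.from_rotvec([0,0,-l]).apply([-.10,-.002,.087])
goal(s,[0,0,-1],[1,-l,0],g)
E
```

```text
9.05 [0.58060263 0.09054202 0.23392153] 0.007182423068878694 [ 0.30562135 -0.23881825 -5.93522888] [ 0.01958755 -0.05533878  0.04893808]
opt 1 turn [-0.006  0.008  0.066] 3.8 shift [ 0.0155 -0.1123 -0.0659]
opt -1 turn [ 0.013  0.009 -3.075] 176.2 shift [ 0.0155 -0.1123 -0.0659]
```

Call:
move_arm:
  translation:
    - [0.005,-0.035,0]
    - [0.01,-0.068,0]
    - [0.014,-0.095,0]
    - [0.0155,-0.109,0]
    - [0.0155,-0.112,-0.008]
  turn:
    - [0,0,0.02]
    - [0,0,0.04]
    - [-0.003,0.004,0.058]
    - [-0.006,0.006,0.066]
    - [-0.006,0.008,0.066]
  claw: [0,0,0,0,0]

```text
t: 9.68
ee_pos: [0.5966, -0.0217, 0.2267]
tool_rot: [0.499, 0.502, 0.498, -0.501]
wrist_force: [0.4, 0.9, -4.4]
grip_width: 0.0071
```

```bash
python3 - <<'E'
from h import *
from cell import bot
s=bot.get_state();print(s["t"],s["ee_pos"],s["grip_width"],s["wrist_force"],s["ft_torque"])
l=.00624
O=np.array([.6961,-.0204,.1]); 
g=O+R.from_rotvec([0,0,-l]).apply([-.10,-.002,.087])
goal(s,[0,0,-1],[1,-l,0],g)
w=bot.snapshot("side");cv2.imwrite("pics/s3.png",crop(w["frame"],190,120,150,110,5))
E
```

```text
9.675 [ 0.59655144 -0.02173735  0.22670689] 0.007135931336125311 [ 0.40874695  0.89304161 -4.36413944] [0.0720999  0.01004788 0.03111263]
opt 1 turn [0.    0.002 0.001] 0.2 shift [-0.0005 -0.     -0.0587]
opt -1 turn [ 0.004 -0.    -3.14 ] 179.9 shift [-0.0005 -0.     -0.0587]
```

View pics/s3.png

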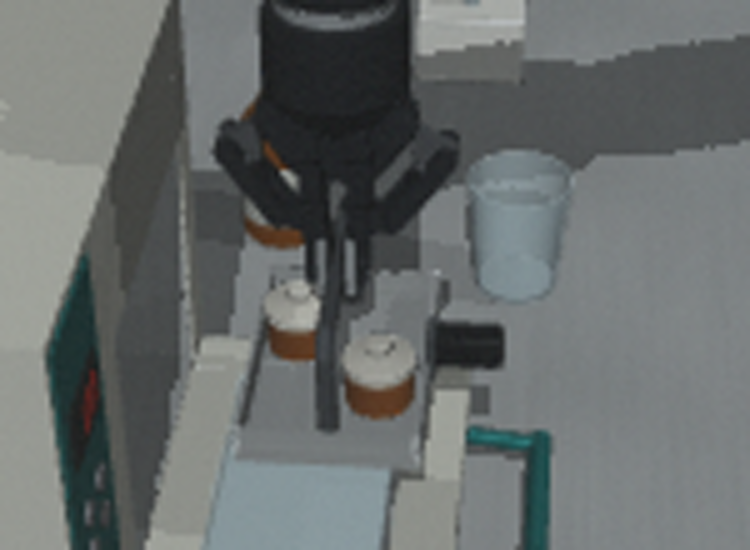

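Tray level above the door, grip toward the robot at (470,342), bottles standing. Lowering slowly.

Call:
move_arm:
  translation:
    - [0,0,-0.018]
    - [0,0,-0.036]
    - [0,0,-0.048]
    - [0,0,-0.054]
    - [0,0,-0.057]
  turn:
    - [0,0,0]
    - [0,0,0]
    - [0,0,0]
    - [0,0,0]
    - [0,0,0]
  claw: [0,0,0,0,0]

```text
t: 10.35
ee_pos: [0.595, -0.0209, 0.1694]
tool_rot: [-0.498, -0.501, -0.499, 0.502]
wrist_force: [-7.8, 1.2, 13.3]
grip_width: 0.0067
```

Call:
move_arm:
  translation:
    - [0,0,-0.001]
    - [0,0,-0.002]
  turn:
    - [0,0,0]
    - [0,0,0]
  claw: [0,0]

```text
t: 10.6
ee_pos: [0.5952, -0.0209, 0.1695]
tool_rot: [0.498, 0.502, 0.499, -0.502]
wrist_force: [-6.5, -0.2, 9.7]
grip_width: 0.007
```

Contact is made (+10 N). Releasing and backing up.

Call:
move_arm:
  translation:
    - [0,0,0]
    - [0,0,0]
    - [0,0,0]
    - [0,0,0.02]
    - [0,0,0.06]
  turn:
    - [0,0,0]
    - [0,0,0]
    - [0,0,0]
    - [0,0,0]
    - [0,0,0]
  claw: [0.02,0.04,0.05,0.05,0.05]

```text
t: 11.22
ee_pos: [0.5944, -0.0208, 0.2282]
tool_rot: [-0.497, -0.501, -0.5, 0.503]
wrist_force: [0.9, -0.4, -0.1]
grip_width: 0.0497
```

```bash
python3 - <<'E'
from h import *
from cell import bot
s=bot.get_state();print(s["t"],s["ee_pos"],s["grip_width"],s["wrist_force"],s["joint_positions"].round(2))
l=.00624;O=np.array([.6961,-.0204,0])
W=lambda p:O+R.from_rotvec([0,0,-l]).apply(p)
# gripping point near outer end of grip: tray x -.10 -> grip outer end -.19; hold at -.183 => 0.083 in front of tray origin
for a in (40,):
    a=np.radians(a);goal(s,[np.sin(a),0,-np.cos(a)],[l,1,0],W([-.10-.083-.06*np.sin(a),0,.134+.06*np.cos(a)]))
w=bot.snapshot("wrist");pickle.dump(w,open("w4.pkl","wb"))
im=w["frame"].copy()
m=[[-.15,.075,.129],[-.15,-.075,.129],[-.05,-.075,.129],[-.05,.075,.129],[-.19,0,.144]]
for p in wproj(w,[W(q) for q in m]): cv2.circle(im,tuple(int(v) for v in p),2,(0,0,255),1)
cv2.imwrite("pics/w4.png",cv2.resize(im,(800,600)))
E
```

```text
11.225 [ 0.5944186  -0.02084148  0.22820898] 0.049739897782730184 [ 0.87874945 -0.36989396 -0.10241546] [-0.05  0.35  1.52  0.    1.27 -0.05]
opt 1 turn [-0.544 -0.55   1.504] 96.9 shift [-0.1077  0.0018 -0.0628]
opt -1 turn [ 0.542 -0.549 -1.501] 96.7 shift [-0.1077  0.0018 -0.0628]
```

View pics/w4.png

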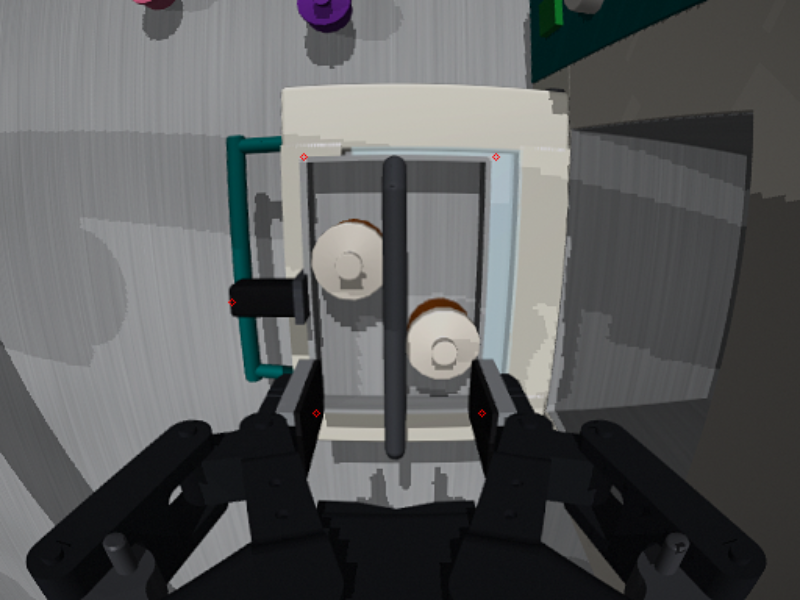

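Tray rim corners (303,158) and (493,158) and grip end (232,298) match the predicted placing within about 2 mm. I back off, turn the gripper and go to the grip.

Call:
move_arm:
  translation:
    - [-0.03,0,0.03]
    - [-0.06,0,0.05]
    - [-0.09,0,0.06]
    - [-0.12,0,0.06]
    - [-0.13,0,0.06]
  turn:
    - [-0.05,-0.05,0.14]
    - [-0.105,-0.105,0.29]
    - [-0.16,-0.16,0.44]
    - [-0.215,-0.215,0.59]
    - [-0.27,-0.27,0.745]
  claw: [0.05,0.05,0.05,0.05,0.05]
  squeeze: 40

```text
t: 11.9
ee_pos: [0.4664, -0.0208, 0.2959]
tool_rot: [0.771, 0.279, 0.504, -0.272]
wrist_force: [0.5, 0.2, 1.3]
grip_width: 0.05
```

```bash
cat > g.py <<'E'
from h import *
from cell import bot
import sys
l=.00624;O=np.array([.6961,-.0204,0])
W=lambda p:O+R.from_rotvec([0,0,-l]).apply(p)
s=bot.get_state();print(s["t"],s["ee_pos"],s["grip_width"],s["wrist_force"],s["joint_positions"].round(2))
def G(back,x=-.10,y=.001,a=np.radians(40)):
    goal(s,[np.sin(a),0,-np.cos(a)],[l,1,0],W([x-.083-back*np.sin(a),y,.134+back*np.cos(a)]))
if len(sys.argv)>1: G(float(sys.argv[1]))
E
python3 g.py .06
```

```text
11.9 [ 0.46641198 -0.02075343  0.29585433] 0.05004239001055439 [0.46921992 0.18455135 1.29355271] [ 0.03 -0.06  1.91 -0.19  0.95 -0.64]
opt 1 turn [-0.282 -0.27   0.747] 48.3 shift [ 0.0203  0.0027 -0.1304]
opt -1 turn [ 1.249 -0.33  -2.014] 137.1 shift [ 0.0203  0.0027 -0.1304]
```

Call:
move_arm:
  translation:
    - [0,0,0]
    - [0,0,-0.01]
    - [0.005,0.001,-0.03]
    - [0.01,0.002,-0.06]
    - [0.02,0.003,-0.09]
  turn:
    - [-0.056,-0.054,0.15]
    - [-0.113,-0.108,0.3]
    - [-0.17,-0.162,0.45]
    - [-0.226,-0.216,0.6]
    - [-0.282,-0.27,0.747]
  claw: [0.05,0.05,0.05,0.05,0.05]

```text
t: 12.52
ee_pos: [0.4803, -0.0131, 0.2179]
tool_rot: [0.899, 0.031, 0.437, -0.019]
wrist_force: [0.2, -0.1, 0.3]
grip_width: 0.0506
```

```bash
python3 g.py .06; python3 - <<'E'
from h import *
from cell import bot
w=bot.snapshot("top");cv2.imwrite("pics/t4.png",crop(w["frame"],195,95,140,105,5))
E
```

```text
12.525 [ 0.48032346 -0.01307972  0.21791247] 0.050623238057959735 [ 0.15494098 -0.12946753  0.27560248] [-0.08 -0.07  2.26  0.15  0.29 -1.7 ]
opt 1 turn [-0.038 -0.032  0.058] 4.4 shift [ 0.0064 -0.0049 -0.0525]
opt -1 turn [ 1.937 -0.013 -2.386] 176.1 shift [ 0.0064 -0.0049 -0.0525]
```

View pics/t4.png

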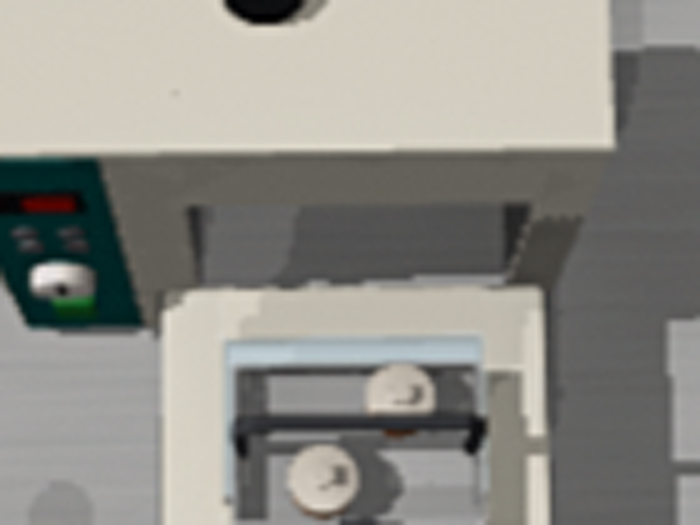

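Top view: tray square on the door, bottles standing. Joint 5 is nearing its lower limit at 40° tilt, so I'll use 34°.

```bash
sed -i 's/radians(40)/radians(34)/' g.py; python3 g.py .06; python3 g.py 0
```

```text
12.575 [ 0.47957234 -0.01309321  0.21570534] 0.050154023636848274 [-1.27492468 -0.04553827 -1.84976835] [-0.08 -0.07  2.26  0.15  0.29 -1.71]
opt 1 turn [-0.033  0.068  0.057] 5.4 shift [ 0.0106 -0.005  -0.0477]
opt -1 turn [ 1.806 -0.006 -2.49 ] 176.2 shift [ 0.0106 -0.005  -0.0477]
12.575 [ 0.47957234 -0.01309321  0.21570534] 0.050154023636848274 [-1.27492468 -0.04553827 -1.84976835] [-0.08 -0.07  2.26  0.15  0.29 -1.71]
opt 1 turn [-0.033  0.068  0.057] 5.4 shift [ 0.0442 -0.0052 -0.0975]
opt -1 turn [ 1.806 -0.006 -2.49 ] 176.2 shift [ 0.0442 -0.0052 -0.0975]
```

Call:
move_arm:
  translation:
    - [0.002,-0.002,-0.01]
    - [0.005,-0.004,-0.025]
    - [0.0106,-0.005,-0.042]
    - [0.0106,-0.005,-0.0477]
    - [0.0106,-0.005,-0.0477]
  turn:
    - [-0.01,0.02,0.02]
    - [-0.02,0.045,0.04]
    - [-0.033,0.068,0.057]
    - [-0.033,0.068,0.057]
    - [-0.033,0.068,0.057]
  claw: [0.05,0.05,0.05,0.05,0.05]

```text
t: 13.2
ee_pos: [0.49, -0.018, 0.168]
tool_rot: [0.883, 0.003, 0.47, -0.001]
wrist_force: [0.5, 0.2, -0.6]
grip_width: 0.0502
```

```bash
python3 g.py 0
```

```text
13.2 [ 0.48999001 -0.01799508  0.16797791] 0.05019742928645756 [ 0.50295641  0.18294602 -0.58510192] [-0.09  0.04  2.27  0.22  0.25 -1.86]
opt 1 turn [-0.001 -0.     0.   ] 0.1 shift [ 0.0337 -0.0003 -0.0497]
opt -1 turn [ 1.756e+00  1.000e-03 -2.604e+00] 180.0 shift [ 0.0337 -0.0003 -0.0497]
```

Call:
move_arm:
  translation:
    - [0.011,0,-0.016]
    - [0.022,0,-0.033]
    - [0.0337,0,-0.0495]
    - [0.0337,0,-0.0495]
    - [0.0337,0,-0.0495]
  turn:
    - [0,0,0]
    - [0,0,0]
    - [0,0,0]
    - [0,0,0]
    - [0,0,0]
  claw: [0.05,0.05,0.05,0.04,0.01]
  squeeze: 30

```text
t: 13.82
ee_pos: [0.5236, -0.0179, 0.1193]
tool_rot: [0.883, 0.003, 0.469, -0.001]
wrist_force: [0.2, -0.2, 0.0]
grip_width: 0.023
```

Call:
move_arm:
  translation:
    - [0,0,0]
    - [0,0,0]
    - [0,0,0]
  turn:
    - [0,0,0]
    - [0,0,0]
    - [0,0,0]
  claw: [0.005,0.005,0.005]

```text
t: 14.2
ee_pos: [0.5232, -0.0179, 0.1196]
tool_rot: [0.883, 0.003, 0.469, -0.001]
wrist_force: [-3.6, 0.0, 2.9]
grip_width: 0.0171
```

```bash
python3 g.py 0;python3 - <<'E'
from h import *
from cell import bot
w=bot.snapshot("side");pickle.dump(w,open("s5.pkl","wb"));cv2.imwrite("pics/s5.png",crop(w["frame"],190,120,150,110,5))
E
```

```text
14.2 [ 0.52320225 -0.01787696  0.11958312] 0.017130564020286145 [-3.62434622  0.01278469  2.8631669 ] [-0.09  0.17  2.29  0.51  0.1  -2.14]
opt 1 turn [-0.001  0.001  0.   ] 0.1 shift [ 0.0005 -0.0004 -0.0013]
opt -1 turn [ 1.758e+00  1.000e-03 -2.603e+00] 179.9 shift [ 0.0005 -0.0004 -0.0013]
```

View pics/s5.png

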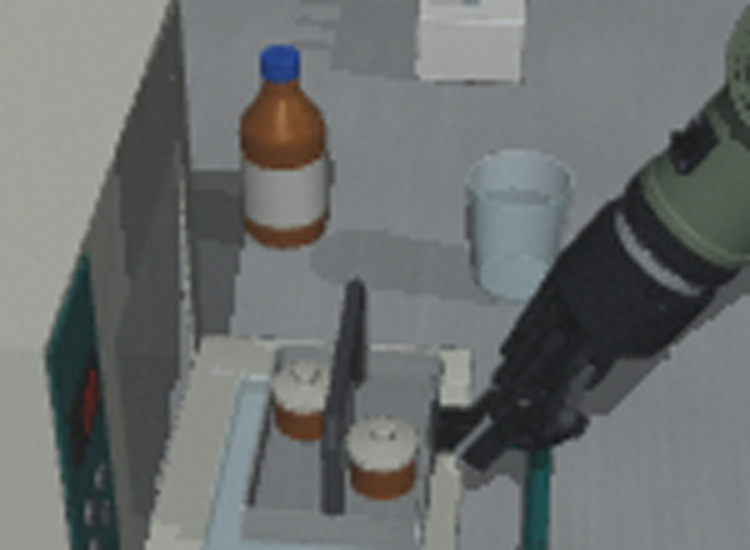

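Grip taken at 17 mm, bottles standing. Joint 5 is at 0.10, so I start the slide gently and watch it.

Call:
move_arm:
  translation:
    - [0.008,0,0]
    - [0.018,0,0]
    - [0.03,0,0]
  turn:
    - [0,0,0]
    - [0,0,0]
    - [0,0,0]
  claw: [0.005,0.005,0.005]

```text
t: 14.62
ee_pos: [0.5523, -0.0176, 0.1195]
tool_rot: [0.883, 0.003, 0.47, -0.001]
wrist_force: [-6.7, 0.6, 4.1]
grip_width: 0.0169
```

```bash
python3 g.py 0
```

```text
14.625 [ 0.55227525 -0.01756378  0.11952387] 0.016902344984440782 [-6.65093669  0.60045461  4.14207741] [-0.08  0.21  2.23  0.4   0.12 -2.03]
opt 1 turn [-0.002 -0.    -0.   ] 0.1 shift [-0.0285 -0.0007 -0.0013]
opt -1 turn [ 1.756e+00  2.000e-03 -2.604e+00] 180.0 shift [-0.0285 -0.0007 -0.0013]
```

Call:
move_arm:
  translation:
    - [0.018,0,0]
    - [0.038,-0.0005,0]
    - [0.058,-0.0005,0]
    - [0.078,-0.001,0]
    - [0.098,-0.001,0]
  turn:
    - [0,0,0]
    - [0,0,0]
    - [0,0,0]
    - [0,0,0]
    - [0,0,0]
  claw: [0.005,0.005,0.005,0.005,0.005]

```text
t: 15.25
ee_pos: [0.6498, -0.0183, 0.1197]
tool_rot: [0.882, 0.003, 0.47, -0.0]
wrist_force: [-8.4, -0.6, 6.8]
grip_width: 0.0175
```

```bash
python3 g.py 0
```

```text
15.25 [ 0.64976135 -0.01831312  0.11969638] 0.017512903790475747 [-8.42331712 -0.61501789  6.76284843] [-0.06  0.34  2.02  0.2   0.19 -1.81]
opt 1 turn [-0.002 -0.002 -0.001] 0.2 shift [-1.26e-01  1.00e-04 -1.40e-03]
opt -1 turn [ 1.754  0.003 -2.606] 180.0 shift [-1.26e-01  1.00e-04 -1.40e-03]
```

Call:
move_arm:
  translation:
    - [0.016,0,0]
    - [0.032,0,0]
    - [0.046,0,0]
    - [0.056,-0.0005,0]
    - [0.062,-0.0005,0]
  turn:
    - [0,0,0]
    - [0,0,0]
    - [0,0,0]
    - [0,0,0]
    - [0,0,0]
  claw: [0.005,0.005,0.005,0.005,0.005]

```text
t: 15.88
ee_pos: [0.712, -0.0188, 0.1192]
tool_rot: [0.882, 0.003, 0.471, -0.0]
wrist_force: [-2.7, -0.7, -0.8]
grip_width: 0.0172
```

Call:
move_arm:
  translation:
    - [0.003,0,0]
    - [0.006,0,0]
    - [0.008,0,0]
  turn:
    - [0,0,0]
    - [0,0,0]
    - [0,0,0]
  claw: [0.005,0.005,0.005]

```text
t: 16.25
ee_pos: [0.7199, -0.0188, 0.1191]
tool_rot: [0.882, 0.003, 0.471, -0.0]
wrist_force: [-4.3, 0.4, -0.5]
grip_width: 0.0176
```

```bash
python3 g.py 0
```

```text
16.25 [ 0.71988066 -0.01880893  0.11910654] 0.017566053522279256 [-4.31574382  0.38719535 -0.50890169] [-0.06  0.43  1.86  0.13  0.26 -1.74]
opt 1 turn [-0.002 -0.003 -0.001] 0.2 shift [-0.1961  0.0006 -0.0009]
opt -1 turn [ 1.752  0.003 -2.607] 180.0 shift [-0.1961  0.0006 -0.0009]
```

Call:
move_arm:
  translation:
    - [0.002,0,0]
    - [0.004,0,0]
    - [0.006,0,0]
  turn:
    - [0,0,0]
    - [0,0,0]
    - [0,0,0]
  claw: [0.005,0.005,0.005]

```text
t: 16.62
ee_pos: [0.7228, -0.0189, 0.1185]
tool_rot: [0.881, 0.003, 0.474, -0.0]
wrist_force: [-26.1, -1.8, 14.2]
grip_width: 0.0177
```

Stopped at the back wall (−26 N). I relax, release and retreat along the tool axis.

Call:
move_arm:
  translation:
    - [0,0,0]
    - [0,0,0]
    - [0,0,0]
    - [-0.014,0,0.02]
    - [-0.028,0,0.041]
  turn:
    - [0,0,0]
    - [0,0,0]
    - [0,0,0]
    - [0,0,0]
    - [0,0,0]
  claw: [0.02,0.04,0.04,0.04,0.04]

```text
t: 17.25
ee_pos: [0.6949, -0.0189, 0.1596]
tool_rot: [0.881, 0.003, 0.474, -0.0]
wrist_force: [0.1, 0.2, 0.8]
grip_width: 0.0399
```

Call:
move_arm:
  translation:
    - [-0.03,0,0.03]
    - [-0.07,0,0.05]
    - [-0.12,0,0.07]
    - [-0.17,0,0.08]
    - [-0.22,0,0.08]
  turn:
    - [0,0,0]
    - [0,0,0]
    - [0,0,0]
    - [0,0,0]
    - [0,0,0]
  claw: [0.04,0.04,0.04,0.04,0.04]

```text
t: 17.88
ee_pos: [0.4744, -0.0189, 0.2411]
tool_rot: [0.882, 0.003, 0.472, -0.0]
wrist_force: [0.0, 0.4, -0.1]
grip_width: 0.04
```

```bash
python3 - <<'E'
from h import *
from cell import bot
s=bot.get_state();print(s["t"],s["ee_pos"],s["wrist_force"],s["joint_positions"].round(2))
a=np.radians(15)
goal(s,[np.sin(a),0,-np.cos(a)],[1,-.006,0],np.array([.6961,-.0204,.1])+f(1.571)+[-.07*np.sin(a),0,.07*np.cos(a)])
w=bot.snapshot("wrist");t=bot.snapshot("top");pickle.dump((w,t),open("w6.pkl","wb"))
im=cv2.resize(w["frame"],(560,420));tt=crop(t["frame"],210,110,110,90,5)[:420]
cv2.imwrite("pics/w6.png",cv2.resize(w["frame"],(800,600)))
E
```

```text
17.875 [ 0.47436606 -0.01887465  0.24112146] [ 0.02293423  0.40100488 -0.0511241 ] [-0.1  -0.09  2.17  0.13  0.49 -1.77]
opt 1 turn [ 0.649  0.257 -1.438] 91.6 shift [-0.0085 -0.0015 -0.1399]
opt -1 turn [-0.651  0.254  1.435] 91.4 shift [-0.0085 -0.0015 -0.1399]
```

```bash
python3 - <<'E'
from h import *
w,t=pickle.load(open("w6.pkl","rb"))
l=.00624;O=np.array([.6961,-.0204,0]);W=lambda p:O+R.from_rotvec([0,0,-l]).apply(p)
print("grip end/front rim L,R expected",wproj(w,[W([.005,0,.134]),W([.045,.075,.129]),W([.045,-.075,.129])]).round(1), "bottle b guess",wproj(w,[W([.07,.02,.15])]))
c=wproj(w,[W([.005,0,.134])])[0].astype(int)
g=w["frame"].max(2)
y0,x0=max(c[1]-30,0),max(c[0]-40,0)
sub=g[y0:c[1]+30,x0:c[0]+40]
print(x0,y0)
for r in sub[::3,::2]: print("".join(" .:-=+*#%@"[min(int(v)//22,9)] for v in r))
# white lids
m=(w["frame"].min(2)>130).astype(np.uint8)
n,_,st,ce=cv2.connectedComponentsWithStats(m)
for a,b in zip(st,ce):
    if 60<a[4]<6000: print(a,b.round(0))
E
```

```text
grip end/front rim L,R expected [[251.4 256.2]
 [301.1 264.3]
 [201.6 264.5]] bottle b guess [[264.46839396 284.01810448]]
211 226
%%%%%%%@%%%%%%%%%%%%%%%%%%%%%%%%%%%%%%@@
..%%%%%%%%%%%%%%%%%%%%%%%%%%%%%%%%%%%@@@
  =%%%%%%%%%%%%%%%%%%%%%%%%%%%%%%%%%%@%%
  :---:--:--------------------------====
  .-------------------------------======
  .-------------------------------======
   ------------------------------=======
   ------------------------------=======
   ::--------------.....:-------------::
   ---------------.     .-------========
   --------------:       :------========
   --------------:       -------========
   --------------:       :------========
   --------------:       :-------=======
  .--------------:       :--============
  :------::----==-.     .-======++====--
  ------::-----===---:---=======*+-==---
  ------::-----====---=========+++===--=
 .------::---======----===-===+++====--=
 .-------=========-------============--=
[ 147   63  129   32 1128] [196.  72.]
[ 0 74 21  8 97] [ 7. 77.]
[177  84  94   9 618] [222.  88.]
[ 283   86   46   44 1439] [306. 107.]
[182 115  57   5 165] [209. 117.]
[141 117  30   5  86] [154. 119.]
[ 25 173  31  34 499] [ 42. 188.]
[366 243  24  26 386] [378. 254.]
[114 330  40  46 466] [137. 354.]
```

The grip's end face shows at about (250,261) against (251,256) expected, so the tray is home. Going back to the bar.

Call:
move_arm:
  translation:
    - [-0.005,0,0.01]
    - [-0.01,0,0.02]
    - [-0.01,0,0.02]
    - [-0.01,0,0.02]
    - [-0.01,0,0.02]
  turn:
    - [0.06,0.025,-0.14]
    - [0.125,0.05,-0.28]
    - [0.19,0.075,-0.42]
    - [0.25,0.1,-0.56]
    - [0.32,0.127,-0.71]
  claw: [0.03,0.03,0.03,0.03,0.03]

```text
t: 18.6
ee_pos: [0.4615, -0.0183, 0.2593]
tool_rot: [0.782, 0.306, 0.491, -0.232]
wrist_force: [-0.1, 0.8, 0.1]
grip_width: 0.0298
```

```bash
cat > b.py <<'E'
from h import *
from cell import bot
import sys
s=bot.get_state();print(s["t"],s["ee_pos"],s["wrist_force"],s["joint_positions"].round(2),s["grip_width"])
a=np.radians(15);d=float(sys.argv[1])
goal(s,[np.sin(a),0,-np.cos(a)],[1,-.006,0],np.array([.6961,-.0204,.1])+f(1.571)+[-d*np.sin(a),0,d*np.cos(a)])
E
python3 b.py .07
```

```text
18.6 [ 0.46149281 -0.01829134  0.25934662] [-0.11327289  0.80961531  0.09033442] [-0.03 -0.08  2.04 -0.07  0.76 -0.76] 0.029831449003029434
opt 1 turn [ 0.322  0.129 -0.725] 46.0 shift [ 0.0044 -0.0021 -0.1581]
opt -1 turn [-0.763  0.153  2.227] 135.2 shift [ 0.0044 -0.0021 -0.1581]
```

Call:
move_arm:
  translation:
    - [0,0,0]
    - [0,0,-0.02]
    - [0,0,-0.05]
    - [0,-0.001,-0.1]
    - [0.004,-0.002,-0.15]
  turn:
    - [0.065,0.026,-0.145]
    - [0.13,0.052,-0.29]
    - [0.195,0.08,-0.44]
    - [0.26,0.105,-0.59]
    - [0.322,0.129,-0.725]
  claw: [0.03,0.03,0.03,0.03,0.03]

```text
t: 19.23
ee_pos: [0.4672, -0.0203, 0.1087]
tool_rot: [0.558, 0.565, 0.427, -0.432]
wrist_force: [0.4, 0.9, -0.2]
grip_width: 0.0299
```

```bash
python3 b.py 0.002
```

```text
19.225 [ 0.467191   -0.02025808  0.10865295] [ 0.44079254  0.87088918 -0.23100418] [-0.08  0.17  2.17  0.04  0.54 -0.11] 0.0298839672054143
opt 1 turn [-0.002  0.003  0.004] 0.3 shift [ 0.0163 -0.0001 -0.0731]
opt -1 turn [ 8.160e-01  1.000e-03 -3.029e+00] 179.7 shift [ 0.0163 -0.0001 -0.0731]
```

Call:
move_arm:
  translation:
    - [0.008,0,-0.03]
    - [0.014,0,-0.055]
    - [0.018,0,-0.074]
    - [0.018,0,-0.074]
    - [0.018,0,-0.074]
  turn:
    - [0,0,0]
    - [0,0,0]
    - [0,0,0]
    - [0,0,0]
    - [0,0,0]
  claw: [0.03,0.03,0.03,0.01,0.0]
  squeeze: 40

```text
t: 19.85
ee_pos: [0.4859, -0.0202, 0.0348]
tool_rot: [0.559, 0.565, 0.427, -0.432]
wrist_force: [2.4, 1.5, -5.9]
grip_width: 0.0128
```

Call:
move_arm:
  translation:
    - [0,0,0]
    - [0,0,0]
  turn:
    - [0,0,0]
    - [0,0,0]
  claw: [0.0,0.0]

```text
t: 20.1
ee_pos: [0.4858, -0.0202, 0.0351]
tool_rot: [0.559, 0.565, 0.427, -0.432]
wrist_force: [2.0, 0.3, -5.7]
grip_width: 0.0126
```

```bash
python3 - <<'E'
from h import *
from cell import bot
doorplan(bot.get_state(),np.linspace(1.571,0,17)[1:])
E
```

```text
t 20.1 grasp rel hinge [-2.152e-01  1.000e-04 -4.660e-02] r 0.2202 theta 1.566 F [ 2.   0.3 -5.7] w 0.01256463156885901
1.473 [-0.0054 -0.0001  0.02  ]
1.375 [-0.0069 -0.0001  0.0418]
1.276 [-0.0063 -0.0001  0.0636]
1.178 [-0.0036 -0.0001  0.0853]
1.08 [ 1.200e-03 -1.000e-04  1.065e-01]
0.982 [ 8.100e-03 -1.000e-04  1.272e-01]
0.884 [ 1.700e-02 -1.000e-04  1.471e-01]
0.786 [ 2.790e-02 -1.000e-04  1.661e-01]
0.687 [ 4.050e-02 -1.000e-04  1.839e-01]
0.589 [ 5.480e-02 -1.000e-04  2.003e-01]
0.491 [ 7.060e-02 -1.000e-04  2.153e-01]
0.393 [ 8.780e-02 -1.000e-04  2.287e-01]
0.295 [ 1.063e-01 -1.000e-04  2.403e-01]
0.196 [ 1.258e-01 -1.000e-04  2.501e-01]
0.098 [ 1.462e-01 -1.000e-04  2.578e-01]
0.0 [ 1.672e-01 -1.000e-04  2.636e-01]
```

Call:
move_arm:
  translation:
    - [-0.004,0,0.02]
    - [-0.006,0,0.042]
    - [-0.0055,0,0.064]
    - [-0.003,0,0.0855]
    - [0.0015,0,0.1065]
  turn:
    - [0,0,0]
    - [0,0,0]
    - [0,0,0]
    - [0,0,0]
    - [0,0,0]
  claw: [0,0,0,0,0]

```text
t: 20.72
ee_pos: [0.4878, -0.0203, 0.1426]
tool_rot: [0.559, 0.565, 0.427, -0.431]
wrist_force: [7.0, -0.4, -8.9]
grip_width: 0.0123
```

```bash
python3 - <<'E'
from h import *
from cell import bot
doorplan(bot.get_state(),np.linspace(1.08,0,12)[1:])
E
```

```text
t 20.725 grasp rel hinge [-2.133e-01  1.000e-04  6.090e-02] r 0.2218 theta 1.075 F [ 7.  -0.4 -8.9] w 0.012300154701091737
0.982 [ 0.0062 -0.0001  0.0197]
0.884 [ 0.0151 -0.0001  0.0396]
0.785 [ 0.0259 -0.0001  0.0586]
0.687 [ 0.0385 -0.0001  0.0763]
0.589 [ 0.0528 -0.0001  0.0928]
0.491 [ 6.860e-02 -1.000e-04  1.078e-01]
0.393 [ 8.590e-02 -1.000e-04  1.212e-01]
0.295 [ 1.043e-01 -1.000e-04  1.328e-01]
0.196 [ 1.239e-01 -1.000e-04  1.425e-01]
0.098 [ 1.442e-01 -1.000e-04  1.503e-01]
0.0 [ 1.653e-01 -1.000e-04  1.561e-01]
```

Call:
move_arm:
  translation:
    - [0.006,0,0.0197]
    - [0.015,0,0.0396]
    - [0.026,0,0.0586]
    - [0.0385,0,0.0763]
    - [0.053,0,0.0928]
  turn:
    - [0,0,0]
    - [0,0,0]
    - [0,0,0]
    - [0,0,0]
    - [0,0,0]
  claw: [0,0,0,0,0]

```text
t: 21.35
ee_pos: [0.5344, -0.0205, 0.2335]
tool_rot: [0.556, 0.562, 0.431, -0.435]
wrist_force: [-13.1, -2.8, 1.1]
grip_width: 0.0126
```

```bash
python3 - <<'E'
from h import *
from cell import bot
doorplan(bot.get_state(),np.array([.5,.41,.32,.24,.17,.11,.06,.03,0,-.01]))
E
```

```text
t 21.35 grasp rel hinge [-1.665e-01 -1.000e-04  1.519e-01] r 0.2254 theta 0.613 F [-13.1  -2.8   1.1] w 0.01259131876171783
0.5 [0.0203 0.0001 0.0155]
0.41 [0.036  0.0001 0.028 ]
0.32 [0.0527 0.0001 0.039 ]
0.24 [0.0683 0.0001 0.0474]
0.17 [0.0825 0.0001 0.0538]
0.11 [0.0949 0.0001 0.0585]
0.06 [1.056e-01 1.000e-04 6.180e-02]
0.03 [1.12e-01 1.00e-04 6.35e-02]
0.0 [1.185e-01 1.000e-04 6.510e-02]
-0.01 [1.207e-01 1.000e-04 6.550e-02]
```

Call:
move_arm:
  translation:
    - [0.018,0,0.0145]
    - [0.034,0,0.027]
    - [0.05,0,0.038]
    - [0.066,0,0.0465]
    - [0.08,0,0.053]
  turn:
    - [0,0,0]
    - [0,0,0]
    - [0,0,0]
    - [0,0,0]
    - [0,0,0]
  claw: [0,0,0,0,0]

```text
t: 21.98
ee_pos: [0.6115, -0.021, 0.2893]
tool_rot: [0.556, 0.561, 0.431, -0.436]
wrist_force: [-11.9, -1.7, 9.1]
grip_width: 0.0123
```

```bash
python3 - <<'E'
from h import *
from cell import bot
doorplan(bot.get_state(),np.array([.17,.13,.09,.05,.02,0,-.01]))
E
```

```text
t 21.975 grasp rel hinge [-0.0893 -0.0006  0.2077] r 0.2261 theta 0.188 F [-11.9  -1.7   9.1] w 0.012315532414947693
0.17 [ 0.0052  0.0006 -0.002 ]
0.13 [0.0135 0.0006 0.0012]
0.09 [0.022  0.0006 0.0041]
0.05 [0.0305 0.0006 0.0066]
0.02 [0.0369 0.0006 0.0083]
0.0 [0.0413 0.0006 0.0093]
-0.01 [0.0434 0.0006 0.0097]
```

Call:
move_arm:
  translation:
    - [0.009,0,0.003]
    - [0.018,0,0.006]
    - [0.026,0,0.008]
    - [0.033,0,0.0095]
    - [0.039,0,0.0105]
  turn:
    - [0,0,0]
    - [0,0,0]
    - [0,0,0]
    - [0,0,0]
    - [0,0,0]
  claw: [0,0,0,0,0]

```text
t: 22.6
ee_pos: [0.6489, -0.0213, 0.3019]
tool_rot: [0.556, 0.56, 0.432, -0.437]
wrist_force: [-8.2, -1.3, 8.3]
grip_width: 0.0124
```

Call:
move_arm:
  translation:
    - [0.002,0,0]
    - [0.004,0,0]
    - [0.006,0,0]
    - [0.008,0,0]
  turn:
    - [0,0,0]
    - [0,0,0]
    - [0,0,0]
    - [0,0,0]
  claw: [0,0,0,0]

```text
t: 23.1
ee_pos: [0.6538, -0.0213, 0.3027]
tool_rot: [0.555, 0.559, 0.433, -0.438]
wrist_force: [-15.3, -0.8, 8.1]
grip_width: 0.0125
```

```bash
python3 - <<'E'
from h import *
from cell import bot
doorplan(bot.get_state(),np.array([0,-.01]))
E
```

```text
t 23.1 grasp rel hinge [-0.0469 -0.0008  0.2211] r 0.226 theta -0.009 F [-15.3  -0.8   8.1] w 0.012453661521139872
0.0 [-0.0011  0.0008 -0.0041]
-0.01 [ 0.001   0.0008 -0.0036]
```

Call:
move_arm:
  translation:
    - [0.003,0,0]
    - [0.006,0,0]
    - [0.006,0,0]
  turn:
    - [0,0,0]
    - [0,0,0]
    - [0,0,0]
  claw: [0,0,0]

```text
t: 23.48
ee_pos: [0.6537, -0.0213, 0.3027]
tool_rot: [0.552, 0.556, 0.437, -0.442]
wrist_force: [-20.5, 0.1, 7.9]
grip_width: 0.0123
```

Firm stop (20 N, no motion), so the door is shut. Releasing and retreating up and back.

Call:
move_arm:
  translation:
    - [0,0,0]
    - [0,0,0]
    - [0,0,0]
    - [-0.005,0,0.03]
    - [-0.015,0,0.07]
  turn:
    - [0,0,0]
    - [0,0,0]
    - [0,0,0]
    - [0,0,0]
    - [0,0,0]
  claw: [0.015,0.03,0.03,0.03,0.03]

```text
t: 24.1
ee_pos: [0.639, -0.0213, 0.3721]
tool_rot: [0.551, 0.556, 0.437, -0.442]
wrist_force: [0.9, -0.6, 0.2]
grip_width: 0.03
```

Call:
move_arm:
  translation:
    - [-0.04,0,0.02]
    - [-0.08,0,0.03]
    - [-0.12,0,0.03]
    - [-0.16,0,0.03]
    - [-0.16,0,0.03]
  turn:
    - [0,0,0]
    - [0,0,0]
    - [0,0,0]
    - [0,0,0]
    - [0,0,0]
  claw: [0.03,0.03,0.03,0.03,0.03]

```text
t: 24.72
ee_pos: [0.4774, -0.0212, 0.4034]
tool_rot: [0.552, 0.557, 0.436, -0.442]
wrist_force: [0.6, -0.1, -0.2]
grip_width: 0.0301
```

```bash
python3 - <<'E'
from h import *
from cell import bot
O=np.array([.6961,-.0204,.1])
s=bot.get_state();print(s["t"],s["ee_pos"],s["wrist_force"].round(1))
for n in("top","side"):
    t=bot.snapshot(n);hsv=cv2.cvtColor(t["frame"],cv2.COLOR_BGR2HSV)
    m=cv2.inRange(hsv,(80,120,60),(95,255,255))
    n_,lab,st,ce=cv2.connectedComponentsWithStats(m)
    for a,b in zip(st[1:],ce[1:]):
        if a[4]>60: print(n,a,b.round(1))
    for th in(0,.026,.05,.1,.2): print(th,proj(t,[O+f(th)+[0,.093,0],O+f(th),O+f(th)-[0,.093,0]]).round(1).tolist())
# compare with first top image
    a=pickle.load(open("s0.pkl","rb"))[n]["frame"];d=cv2.absdiff(a,t["frame"]).max(2)
    for nm,P in(("reag",[.65,-.33,.1]),):pass
    cv2.imwrite(f"pics/end_{n}.png",t["frame"])
d0=pickle.load(open("s0.pkl","rb"))["top"]["frame"];d1=cv2.imread("pics/end_top.png")
for nm,(x,y,w,h) in dict(beaker=(355,198,55,35),reagent=(368,140,65,38),spatula=(100,160,62,20)).items():
    print(nm,cv2.phaseCorrelate(*[cv2.cvtColor(i[y:y+h,x:x+w],cv2.COLOR_BGR2GRAY).astype(np.float32) for i in(d0,d1)]))
E
```

```text
24.725 [ 0.47741695 -0.02121912  0.40337885] [ 0.6 -0.1 -0.2]
top [232 144  72   5 260] [265.1 146.3]
0 [[231.5, 147.3], [267.8, 146.7], [304.3, 146.1]]
0.026 [[231.5, 149.5], [267.9, 148.9], [304.3, 148.4]]
0.05 [[231.5, 151.6], [267.9, 151.0], [304.3, 150.4]]
0.1 [[231.6, 156.0], [267.9, 155.4], [304.3, 154.8]]
0.2 [[231.8, 164.6], [268.0, 164.0], [304.3, 163.5]]
side [222 130  21  60 253] [233.  160.7]
0 [[231.3, 169.2], [236.8, 148.6], [241.5, 130.7]]
0.026 [[233.7, 169.7], [238.9, 149.1], [243.5, 131.2]]
0.05 [[235.8, 170.3], [240.9, 149.6], [245.4, 131.7]]
0.1 [[240.3, 171.6], [245.1, 150.9], [249.2, 132.8]]
0.2 [[248.9, 174.7], [253.1, 153.8], [256.7, 135.6]]
beaker ((-0.13394579263252027, -0.16480072552571556), 0.5898506462574005)
reagent ((-0.12728723202278047, -0.09681818462116354), 0.8749142749441995)
spatula ((-0.04342693954448862, -0.030890505702121374), 0.9441051851958037)
```

Top view puts the bar at row 146.3, against 146.7 for θ=0 and 151 for 0.05, so the door is shut. The beaker, reagent bottle and spatula have not moved. Handing in.

```bash
python3 -c "
from cell import bot
print(bot.job_done())"
```

```text
the job is handed in; nothing more can be done
None
```

I loaded the drying oven and handed the job in at 24.7 s; no verdict came back. I opened the door, carried the tray over level and set it on the open door. I then slid it in by its grip until it stopped, and pushed the door up to its stop.

**Last checks:**
- **Tray at the back:** it stopped against 26 N. In the wrist camera the end of the grip sat about 5 px from where I expected it, towards the back.
- **Door shut:** it did not move under 20 N. In the top view the bar was at row 146.3; fully shut predicts 146.7 and 0.05 rad predicts 151.
- **Other objects:** the beaker, reagent bottle and spatula shifted less than 0.2 px in the top view.
- **Robot:** it was clear of everything, with the wrist force near zero.

**Disagreements and gaps:**
- **Bar grip point:** while closing, it read 3–4 mm outside the ideal arc, with 12–20 N at the wrist. That is more than the hinge's 4–8 N.
- **Bottles:** I last saw both standing just before the slide. The picture limit was reached after that, so I did not see them inside the chamber. The slide was slow and smooth.

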